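Load two plug-in modules into a leaning slot rack

ROBOT

A 6-joint arm with a two-finger parallel gripper is mounted at the origin on a cart in front of the work surface, level with it; the furniture and walls round the work are solid. World frame = base frame: x ahead of the robot, y to its left, z up, the work surface at z = 0. Lengths are in m, angles in degrees, forces in N, time in s.
With the tool pointing down it reaches from about 0.3 to 0.75 m from the base axis. Payload 8.5 kg.
Tool frame: the origin (TCP) lies midway between the tips of the shut fingers; the grasp point (between the pads) lies 19 mm behind it (env.tcp_to_grasp is the z of the grasp point in the tool frame, in m); z points along the fingers, y is the line along which they close (so a half turn about z gives the same grasp; the last joint's range is limited). The gripper opens to 85 mm and grips with 20 to 120 N. Pads are 22 mm wide; open, the fingers measure 114 mm over their backs; the gripper's body (76 mm by 85 mm) begins 54 mm behind the grasp point. The pads swing forward as they close: fully open they stand 13 mm farther back than shut.
Start: joints at [-86.075, 21.807, 74.336, -0, 83.858, -12.336], TCP at [0.154, -0.528, 0.231] pointing down, gripper open.
Joint ranges: [-178.18, 178.18], [-50.72, 133.34], [12.68, 142.11], [-81.47, 261.47], [9.98, 163.14], [-165.26, 165.26]. Speed limits (degrees/s): [136.94, 136.94, 180, 180, 180, 180].

INTERFACE

Orientations are given as a 3x3 rotation matrix whose columns are the frame's x, y, z axes.
In Python, from rig import env, imaging, job, models gives the robot as it stands. The module is installed in compiled form; this text tells all that it offers.
- The arm moves only by the tool jog_arm, never from a script. Its argument "plan" is text: rows parted by semicolons, each of 7 numbers parted by spaces: the turn, a rotation vector about the tool's x, y, z in degrees, then the shift along the tool's x, y, z in cm, then the closure in counts, from 0 (fully open) to 255 (shut). In form: rx ry rz x y z claw; .... A call has 1 to 10 rows; each row shifts and turns the commanded pose from where the row before left it, along the tool's axes as they then stand; what a row does not reach is not made up. A row lasts 1/12 s, in which the tool goes at most 41.7 mm and 7.16 degrees, less where a joint would pass 70% of its speed; a pose out of reach is approached as far as the arm can. A call with a gripper value outside its range is refused whole. The fingers move at their own pace and stop on an object; "grip_force" is the grip in N (left out, the last holds). Time passes only in rows, so rows that do not move let the fingers close. It gives the time, the measured TCP pose, the force, the opening and the grip force at its end, in the units of the state.
- env.observe(): the state, without advancing time (a new reading comes with each control period).
- imaging.get_image(name): name is "scene" or "top" or "wrist"; returns a dict with "pixels" (384x512x3 uint8, red, green, blue), "depth" (384x512 float32, m along the optical axis (not along the pixel's ray), 0 where there is no reading), "fov_y" (degrees; the focal length in pixels is half the picture's height over the tangent of half this angle, whatever the lens; pixels are square), "cx", "cy" (the principal point, pixels), "distortion" ([k1, k2, p1, p2, k3] as OpenCV has them; the pictures are not rectified), "world_from_camera" (4x4, takes a point from camera to world coordinates). Camera axes: x right, y down, z forward; pixel columns grow to the right and rows downward; lengths in m; the calibration is good to about 2 mm. A picture is of the moment at which its call begins.
- job.close_job(): hands the job in; it is judged then, once.
Trained networks look in the newest picture that a camera, given by its name, has taken for a name from the list of things; names that differ only in an ending like _2 or _b are one class to them, and where a whole thing is asked for, a point or a joint stands for the part that bears it (a point fixed in the world has none). Each returns a list of dicts, best first, with "confidence" (0 to 1); they miss things now and then, are a little off and sometimes report something else, mostly with a low value. They report only what shows in the picture. A call takes as long as a camera call.
- models.outline_of(camera, query): "region" (384x512 bool, what is visible of it) and "bbox" ([centre column, centre row, width, height] in pixels, round what is visible of it).
- models.tip_of(camera, query): "at" ([column, row] in pixels: a listed point, or the origin of a listed thing).
The state is a dict: "time_s": time; "q": joint angles; "qvel": joint speeds; "joint_efforts": joint torques, N m; "position": TCP position; "tool_rot": TCP orientation; "ft_force": force on the tool from outside, world axes, zero at the start; "wrist_torque": the same for the moment, N m; "grip_width": finger opening in m; "gripper_force": force on a finger pad.
Only numpy, scipy, OpenCV 4.12 (cv2) and the standard library are available. Lean on these libraries where they do the work, as an engineer would, in place of code of your own. Each camera call takes 0.05 s, during which the arm holds its last target. There are 200 camera calls.

TASK

Two flat aluminium modules, a slim one and a thick one, stand on edge on the bench. Slide each into the slot of the leaning rack whose width matches its thickness (one slot stays empty): right down on the slot's floor and up against the stop at the slot's low near end. Let go of both and do not disturb the small bottle and the servo nearby.

Things in the scene. Friction and masses are not known exactly. Their poses are not given: they have to be found in the camera images.
- slim_module: The slim plug-in module: flat aluminium case with vent slits and a black band along the top, 70 x 12 x 80 mm (x, y, z: length, thickness, height), about 120 g, standing free on its narrow underside on the bench, so it tips easily. Origin: middle of the underside; z up, y through the thickness. It may go in either way round.
- slim_module_top (a point): Middle of the slim module's top face, 80 mm above its origin along its z.
- thick_module: The thick plug-in module: flat aluminium case with vent slits and a black band along the top, 70 x 20 x 80 mm (x, y, z: length, thickness, height), about 180 g, standing free on its narrow underside on the bench, so it tips easily. Origin: middle of the underside; z up, y through the thickness. It may go in either way round.
- thick_module_top (a point): Middle of the thick module's top face, 80 mm above its origin along its z.
- slot_stand: Fixed dark steel stand, foot plate 150 x 176 x 8 mm, carrying the three blocks. Origin on the bench, axes as the blocks'. All slots lean 30 deg: floors rise away from the robot along (0.866, 0, 0.5); modules go in along (0.5, 0, -0.866). Slots are open above and at the high far end; a stop 24 mm high closes the low near end. Blocks reach 95 mm, seated modules 130 mm above the bench.
- slot_8: Fixed white plastic block with one black-floored slot, on the leaning stand, the slot 8 mm wide, too narrow for either module, and stays empty. Outside 53 mm wide, 88 mm long like the other two; 54 mm apart, order varies. Walls 36 mm above the slot floor, mouth edges rounded 4 mm. z vertical, y across the slot, x level, along the slot away from the robot; origin at bench height, 40 mm below the floor's middle (the seat point).
- slot_14: Fixed white plastic block with one black-floored slot, on the leaning stand, the slot 14 mm wide, for the slim module (2 mm play). Outside 53 mm wide, 88 mm long like the other two; 54 mm apart, order varies. Walls 36 mm above the slot floor, mouth edges rounded 4 mm. z vertical, y across the slot, x level, along the slot away from the robot; origin at bench height, 40 mm below the floor's middle (the seat point).
- slot_14_seat (a point): Point of the 14 mm slot where the middle of a module's underside is when the module is fully home: on the slot floor, on its centre plane, 35 mm up the slope from the stop's face. Axes as the block's body (not tilted).
- slot_14_top (a point): Where the middle of a module's top face is when the module is fully home in the 14 mm slot: 80 mm from the seat point along the slot's own up direction (-0.5, 0, 0.866) in the block's axes.
- slot_22: Fixed white plastic block with one black-floored slot, on the leaning stand, the slot 22 mm wide, for the thick module (2 mm play). Outside 53 mm wide, 88 mm long like the other two; 54 mm apart, order varies. Walls 36 mm above the slot floor, mouth edges rounded 4 mm. z vertical, y across the slot, x level, along the slot away from the robot; origin at bench height, 40 mm below the floor's middle (the seat point).
- slot_22_seat (a point): Point of the 22 mm slot where the middle of a module's underside is when the module is fully home: on the slot floor, on its centre plane, 35 mm up the slope from the stop's face. Axes as the block's body (not tilted).
- slot_22_top (a point): Where the middle of a module's top face is when the module is fully home in the 22 mm slot: 80 mm from the seat point along the slot's own up direction (-0.5, 0, 0.866) in the block's axes.
- servo: Small black servo motor with a red label, 46 x 54 x 20 mm, lying loose on the bench; bystander. Origin: middle of its underside.
- flux_bottle: Small white bottle, 30 mm across, 62 mm high, standing loose on the bench; bystander. Origin: middle of its underside.

How it is judged:
By the outcome, as a careful person would: the job done as asked, in the order asked, and still so for the second after the job is handed in, with the robot touching nothing.
It also fails if it takes over 64 s, if anything falls off the work surface, if the arm or the gripper's body presses on something with over 40 N, if the wrist force passes 120 N, or if a joint passes its speed limit or range.

## Working session

There is one attempt and no reset: what is moved stays moved. The work goes in short steps, Python scripts to look and compute and a tool call to move; the robot and the scene stay as the last step left them, time stands still between calls to the robot, and variables do not carry over. Pictures are saved under pics/ and viewed, at most 10 in all, crops included, and the job is handed in when it is done.

Besides the shell and the picture viewer there is one more tool, called after ">>>" by a JSON object that holds its "name" and its "arguments". jog_arm: Moves the arm, as the interface text tells. Its arguments: {"type":"object","properties":{"plan":{"type":"string"},"grip_force":{"type":"number"}},"required":["plan"]}

```bash
mkdir -p pics; cat > h.py <<'E'
import numpy as np, cv2
from rig import env, imaging, job, models
def pts(im, mask=None):
    d=im["depth"]; H,W=d.shape; f=H/2/np.tan(np.radians(im["fov_y"]/2))
    K=np.array([[f,0,im["cx"]],[0,f,im["cy"]],[0,0,1]])
    m=(d>0) if mask is None else (d>0)&mask
    v,u=np.nonzero(m)
    n=cv2.undistortPoints(np.stack([u,v],1).astype(np.float64)[:,None],K,np.array(im["distortion"],float))[:,0]
    z=d[v,u]; T=np.array(im["world_from_camera"])
    return (np.c_[n[:,0]*z,n[:,1]*z,z]@T[:3,:3].T+T[:3,3]), u, v
def at(im,uv,r=2):
    m=np.zeros(im["depth"].shape,bool); c,w=int(round(uv[0])),int(round(uv[1])); m[max(0,w-r):w+r+1,max(0,c-r):c+r+1]=1
    p=pts(im,m)[0]; return np.median(p,0) if len(p) else None
def save(im,n,s=1):
    p=cv2.cvtColor(im["pixels"],cv2.COLOR_RGB2BGR); cv2.imwrite("pics/"+n,p)
E
cat > a.py <<'E'
from h import *
np.set_printoptions(precision=4,suppress=True)
ims={}
for c in("scene","top"):
    im=imaging.get_image(c); ims[c]=im
    print(c,im["fov_y"],np.array(im["world_from_camera"])[:3,3])
    for q in("slim_module","thick_module","slot_8","slot_14","slot_22","servo","flux_bottle"):
        r=models.outline_of(c,q)
        for o in r[:2]:
            p=pts(im,o["region"])[0]
            print(q,round(o["confidence"],2),np.round(o["bbox"]),o["region"].sum(),np.percentile(p,[2,50,98],axis=0).round(3).tolist() if len(p) else 0)
    for q in("slim_module_top","thick_module_top","slot_14_seat","slot_22_seat","slot_14_top","slot_22_top"):
        for o in models.tip_of(c,q)[:1]: print(q,round(o["confidence"],2),np.round(o["at"],1),at(im,o["at"]))
cv2.imwrite("pics/a.png",cv2.resize(cv2.cvtColor(np.vstack([ims["scene"]["pixels"],ims["top"]["pixels"]]),cv2.COLOR_RGB2BGR),(400,600),interpolation=cv2.INTER_AREA))
save(ims["scene"],"s.png");save(ims["top"],"t.png")
print(env.observe()["tool_rot"],env.tcp_to_grasp)
E
python3 a.py
```

```text
scene 46.143027844144804 [-0.3401  0.9284  0.9295]
slim_module 0.84 [187. 263.  23.  35.] 543 [[0.413, 0.281, -0.003], [0.444, 0.345, 0.042], [0.486, 0.352, 0.082]]
thick_module 0.97 [207. 235.  20.  35.] 418 [[0.457, 0.209, 0.005], [0.48, 0.225, 0.052], [0.523, 0.23, 0.082]]
slot_8 0.84 [287. 164.  21.  29.] 362 [[0.546, -0.308, 0.015], [0.575, -0.263, 0.063], [0.604, -0.232, 0.093]]
slot_8 0.58 [273. 236.  10.  13.] 138 [[0.354, 0.019, 0.001], [0.371, 0.042, 0.019], [0.392, 0.06, 0.024]]
slot_14 0.84 [287. 164.  21.  29.] 362 [[0.546, -0.308, 0.015], [0.575, -0.263, 0.063], [0.604, -0.232, 0.093]]
slot_14 0.58 [273. 236.  10.  13.] 138 [[0.354, 0.019, 0.001], [0.371, 0.042, 0.019], [0.392, 0.06, 0.024]]
slot_22 0.84 [287. 164.  21.  29.] 362 [[0.546, -0.308, 0.015], [0.575, -0.263, 0.063], [0.604, -0.232, 0.093]]
slot_22 0.58 [273. 236.  10.  13.] 138 [[0.354, 0.019, 0.001], [0.371, 0.042, 0.019], [0.392, 0.06, 0.024]]
servo 0.6 [271. 234.  13.  14.] 142 [[0.354, 0.02, -0.001], [0.373, 0.043, 0.018], [0.401, 0.06, 0.024]]
flux_bottle 0.66 [219. 273.   8.  22.] 185 [[0.351, 0.284, 0
[... 1623 characters left out ...]
0.489, 0.211, 0.077], [0.523, 0.228, 0.086]]
servo 0.47 [243. 225.  16.  14.] 167 [[0.354, 0.012, -0.002], [0.376, 0.033, 0.019], [0.396, 0.058, 0.027]]
flux_bottle 0.39 [161. 224.   9.   6.] 77 [[0.353, 0.276, 0.017], [0.366, 0.285, 0.045], [0.379, 0.296, 0.069]]
slim_module_top 0.54 [141.6 197.4] [0.4476 0.3424 0.0797]
thick_module_top 0.71 [178.8 185.6] [0.4886 0.2445 0.0025]
slot_14_seat 0.74 [355.2 177.7] [ 0.5296 -0.3193  0.0477]
slot_22_seat 0.66 [358.4 192.4] [ 0.4859 -0.3338  0.0356]
slot_14_top 0.9 [340.4 174.4] [ 0.5385 -0.2718  0.0589]
slot_22_top 0.69 [354.3 191.9] [ 0.4858 -0.3229  0.0299]
[[ 0.96    0.28   -0.    ]
 [ 0.28   -0.96    0.0001]
 [-0.     -0.0001 -1.    ]] -0.0187
```

```bash
python3 - <<'E'
import cv2,numpy as np
s=cv2.imread("pics/s.png");t=cv2.imread("pics/t.png")
a=cv2.resize(t[140:230,290:410],(800,600),interpolation=cv2.INTER_CUBIC)
a=cv2.resize(a,(400,300))
b=cv2.resize(t[160:240,120:260],(400,228),interpolation=cv2.INTER_CUBIC);b=np.vstack([b,np.zeros((72,400,3),np.uint8)])
c=cv2.resize(s[130:220,250:370],(400,300),interpolation=cv2.INTER_CUBIC)
d=cv2.resize(s[190:310,150:310],(400,300),interpolation=cv2.INTER_CUBIC)
cv2.imwrite("pics/c1.png",np.vstack([np.hstack([a,b]),np.hstack([c,d])]))
E
```

```text
(no output)
```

View pics/c1.png

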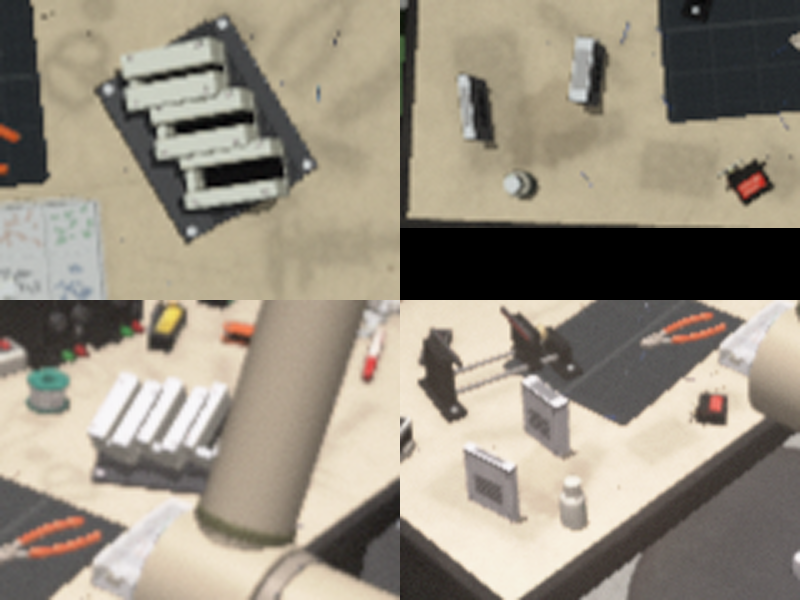

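The top view (upper left) shows the rack: the slot nearest the robot is the widest (22, crop ~235,185), 14 is the middle one and 8 is the far one, with stops on the left. The slim module is at crop ~(475,105), the thick one at ~(585,70), and the bottle and servo are below them.

>>> {"name": "jog_arm", "arguments": {"plan": "0 0 -4.2 4 0 -1 0;0 0 -4.2 4 0 -1 0;0 0 -4.2 4 0 -1 0;0 0 -4.2 4 0 -1 0;0 0 -4.2 4 0 -1 0;0 0 -4.2 4 0 -1 0;0 0 -4.2 4 0 -1 0;0 0 -4.2 4 0 -1 0;0 0 -4.2 4 0 -1 0;0 0 -4.2 4 0 -1 0"}}

```text
time_s: 2.23
position: [0.475, -0.3012, 0.3316]
tool_rot: [[0.523, 0.852, -0.0], [0.852, -0.523, 0.0], [0.0, -0.0, -1.0]]
ft_force: [0.8, -0.6, -0.3]
grip_width: 0.0853
gripper_force: 0.0
```

```bash
cat > b.py <<'E'
from h import *
np.set_printoptions(precision=4,suppress=True)
im=imaging.get_image("wrist"); save(im,"w1.png"); np.savez("w1.npz",**{k:np.array(v) for k,v in im.items()})
print(np.array(im["world_from_camera"]),im["fov_y"])
for q in("slot_14_seat","slot_22_seat","slot_14_top","slot_22_top","slot_14","slot_22"):
    for o in models.tip_of("wrist",q)[:1]: print(q,round(o["confidence"],2),np.round(o["at"],1),at(im,o["at"]))
s=env.observe(); print(s["q"],s["position"])
it=imaging.get_image("top")
for q in("slim_module","thick_module"):
    for o in models.outline_of("top",q)[:2]:
        k=cv2.dilate(o["region"].astype(np.uint8),np.ones((5,5)))>0
        p=pts(it,k)[0]; p=p[(p[:,2]>.074)]
        if len(p)>5: print(q,o["confidence"],len(p),np.median(p[:,2]),cv2.minAreaRect((p[:,:2]*1000).astype(np.float32)))
E
python3 b.py
```

```text
[[ 0.8517 -0.5038 -0.1442  0.5107]
 [-0.524  -0.8188 -0.2346 -0.2421]
 [ 0.0001  0.2753 -0.9613  0.4738]
 [ 0.      0.      0.      1.    ]] 65.36152617076247
slot_14_seat 0.82 [288.8 143.3] [ 0.5297 -0.3142  0.0405]
slot_22_seat 0.94 [272.2 174.1] [ 0.4856 -0.3411  0.0393]
slot_14_top 0.84 [277.6 120.9] [ 0.5324 -0.2802  0.0291]
slot_22_top 0.74 [256.3 161.6] [ 0.4733 -0.3154  0.0241]
slot_14 0.86 [287.3 140.3] [ 0.5294 -0.3096  0.0379]
slot_22 0.86 [287.3 140.3] [ 0.5294 -0.3096  0.0379]
[-44.7583  20.4021  60.3442  -0.0099  99.3169 -12.8983] [ 0.4731 -0.3037  0.3308]
slim_module 0.53 92 0.08049293166791593 ((447.7893371582031, 341.6116943359375), (65.36483001708984, 14.529279708862305), 8.68464183807373)
thick_module 0.69 152 0.08030105147466049 ((490.8740539550781, 217.21334838867188), (21.1055965423584, 69.13394927978516), 85.98690032958984)
thick_module 0.24 174 0.42603265978039606 ((460.81964111328125, -282.9300842285156), (39.863372802734375, 167.93966674804688), 25.85999870300293)
```

View pics/w1.png

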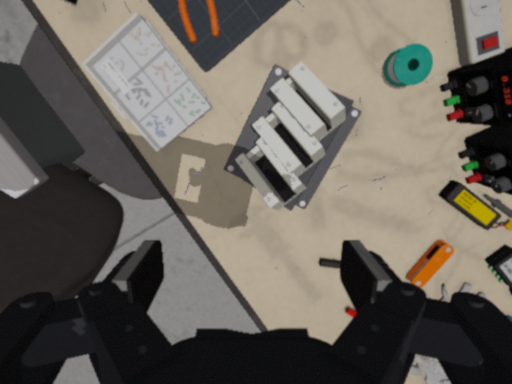

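The wrist picture shows the rack at about (290,140), with slots 22, 14 and 8 running from lower left to upper right and the stops at the lower-left/upper ends of the walls. I'll fit the rack pose from the depth image.

```bash
cat > fit.py <<'E'
from h import *
from scipy.optimize import minimize
import sys
np.set_printoptions(precision=4,suppress=True)
im={k:(v if v.ndim else float(v)) for k,v in np.load(sys.argv[1]).items()}
P=pts(im)[0]; c=np.array([.5297,-.3142])
P=P[(np.hypot(*(P[:,:2]-c).T)<.13)&(P[:,2]>.015)&(P[:,2]<.12)]
C,S=np.cos(np.pi/6),.5
def loc(p,P):
    x0,y0,yaw,dz=p; d=P-[x0,y0,.04+dz]; ex=np.array([np.cos(yaw),np.sin(yaw)])
    X=d[:,:2]@ex; Y=d[:,:2]@[-ex[1],ex[0]]; Z=d[:,2]
    return X*C+Z*S, Y, -X*S+Z*C
def pred(Y):
    o=np.full(Y.shape,.036)
    for yc,w in((-.054,.022),(0,.014),(.054,.008)): o[abs(Y-yc)<w/2]=0
    return o
def cost(p):
    u,Y,w=loc(p,P); m=(abs(u)<.033)&(abs(Y)<.0805)
    r=np.minimum(abs(w-pred(Y)),.012); out=.012
    return np.where(m,r,out).sum()/len(P)
best=min((minimize(cost,[c[0]+a*.004,c[1]+b*.004,np.radians(y),0],method="Nelder-Mead",options=dict(initial_simplex=np.array([c[0]+a*.004,c[1]+b*.004,np.radians(y),0])+np.vstack([np.zeros(4),np.diag([.004,.004,.03,.003])]))) for a in(-1,0,1) for b in(-1,0,1) for y in(-62,-59,-56)),key=lambda r:r.fun)
p=best.x; print("fit",p[:2],np.degrees(p[2]),p[3],best.fun)
u,Y,w=loc(p,P)
top=(abs(w-.036)<.003)
for yc,h in((-.054,.0265),(0,.0265),(.054,.0265)):
    m=top&(abs(Y-yc)<h); print("wall u range",np.percentile(u[m],[1,3,97,99]),"w",np.median(w[m]))
for a,b in((-.081,-.065),(-.043,-.027),(-.027,-.007),(.007,.027),(.027,.05)):
    m=top&(Y>a)&(Y<b); print(a,b,Y[m].min() if m.any() else 0,Y[m].max() if m.any() else 0)
m=(abs(Y+.054)<.008); 
for lo in np.arange(-.06,.06,.008):
    k=m&(u>lo)&(u<lo+.008); print(round(lo,3),k.sum(),np.median(w[k]).round(4) if k.any() else '')
ex=np.array([np.cos(p[2]),np.sin(p[2])]);ey=np.array([-ex[1],ex[0]])
print("seat22",p[:2]-.054*ey)
E
python3 fit.py w1.npz
```

```text
fit [ 0.5367 -0.322 ] -64.62874733137912 0.005062221914943754 0.007437945254657712
wall u range [-0.0505 -0.0484  0.0321  0.034 ] w 0.035268030591680266
wall u range [-0.0542 -0.0516  0.0339  0.0365] w 0.03634593891043163
wall u range [-0.0559 -0.052   0.031   0.0328] w 0.03643664818803094
-0.081 -0.065 -0.080966610669274 -0.06501631338668427
-0.043 -0.027 -0.03242654421962073 -0.02718226152060969
-0.027 -0.007 -0.02678002374027891 -0.007001282332797249
0.007 0.027 0.007008098091471828 0.026935632969204013
0.027 0.05 0.027279769408033765 0.049986734337493274
-0.06 1 0.0347
-0.052 53 0.0339
-0.044 122 0.0175
-0.036 88 0.0014
-0.028 87 -0.0012
-0.02 86 -0.0018
-0.012 69 -0.0021
-0.004 54 -0.0028
0.004 47 -0.0026
0.012 42 -0.0029
0.02 31 -0.0027
0.028 34 -0.0025
0.036 83 -0.0028
0.044 0 
0.052 0 
seat22 [ 0.4879 -0.3451]
```

>>> {"name": "jog_arm", "arguments": {"plan": "0 0 -4.2 4 0 0 0;0 0 -4.2 4 0 0 0;0 0 -4.2 4 0 0 0;0 0 -4.2 4 0 0 0;0 0 -4.2 4 0 0 0;0 0 -4.2 4 0 0 0;0 0 -4.2 4 0 0 0;0 0 -4.2 4 0 0 0;0 0 -4.2 4 0 0 0;0 0 -4.2 4 0 0 0"}}

```text
time_s: 3.57
position: [0.5608, 0.0799, 0.3309]
tool_rot: [[-0.18, 0.984, -0.0], [0.984, 0.18, 0.0], [0.0, -0.0, -1.0]]
ft_force: [1.2, 0.0, 0.3]
grip_width: 0.0852
gripper_force: 0.0
```

```bash
cat > fit2.py <<'E'
from h import *
from scipy.optimize import minimize
import sys
np.set_printoptions(precision=4,suppress=True)
im={k:(v if v.ndim else float(v)) for k,v in np.load(sys.argv[1]).items()}
P=pts(im)[0]; c=np.array([.5297,-.3142])
P=P[(np.hypot(*(P[:,:2]-c).T)<.13)&(P[:,2]>.015)&(P[:,2]<.12)]
C,S=np.cos(np.pi/6),.5
def loc(p,P):
    x0,y0,yaw,dz=p; d=P-[x0,y0,.04+dz]; ex=np.array([np.cos(yaw),np.sin(yaw)])
    X=d[:,:2]@ex; Y=d[:,:2]@[-ex[1],ex[0]]; Z=d[:,2]
    return X*C+Z*S, Y, -X*S+Z*C
def pred(u,Y):
    o=np.full(Y.shape,.036)
    for yc,w in((-.054,.022),(0,.014),(.054,.008)):
        m=abs(Y-yc)<w/2; o[m]=np.where(u[m]<-.035,.024,0)
    return o
def cost(p):
    u,Y,w=loc(p,P); m=(u>-.047)&(u<.041)&(abs(Y)<.0805)
    # points on outer side faces count as on-surface too
    r=abs(w-pred(u,Y)); side=(w<.036)&(w>-.03)
    e=np.minimum.reduce([np.hypot(u+.047,0*u)+~side*1,np.hypot(u-.041,0*u)+~side*1,abs(abs(Y)-.0805)+~side*1])
    r=np.where(m,np.minimum(r,np.where(side,e,1)),e)
    for yc,w_ in((-.054,.022),(0,.014),(.054,.008)):
        r=np.where((w>0)&(w<.036)&m,np.minimum(r,abs(abs(Y-yc)-w_/2)),r)
    return np.minimum(r,.008).mean()+ 5*p[3]**2
R=[]
for a in(-1,0,1):
  for b in(-1,0,1):
    for y in(-64,-61,-58):
        s=np.array([c[0]+a*.004,c[1]+b*.004,np.radians(y),0])
        R.append(minimize(cost,s,method="Nelder-Mead",options=dict(initial_simplex=s+np.vstack([np.zeros(4),np.diag([.004,.004,.03,.002])]))))
R.sort(key=lambda r:r.fun)
for r in R[:4]:
    p=r.x; ex=np.array([np.cos(p[2]),np.sin(p[2])]);ey=np.array([-ex[1],ex[0]])
    print("fit14",p[:2],np.degrees(p[2]),p[3],r.fun,"seat22",p[:2]-.054*ey)
p=R[0].x;u,Y,w=loc(p,P); m=abs(w-.036)<.004
print(np.percentile(u[m],[2,98]),np.percentile(Y[m],[1,99]))
for yc in(-.054,0):
    k=(abs(Y-yc)<.004)
    for lo in np.arange(-.05,.04,.006):
        j=k&(u>lo)&(u<lo+.006); print(round(lo,3),j.sum(),np.median(w[j]).round(4) if j.any() else '',end=' | ')
    print()
    k=(abs(u)<.025)&(w<.028)&(abs(Y-yc)<.013); print("low band Y",np.percentile(Y[k],[1,50,99]) if k.any() else 0)
E
python3 fit2.py w1.npz
python3 - <<'E'
from h import *
np.set_printoptions(precision=4,suppress=True)
im=imaging.get_image("wrist"); save(im,"w2.png")
for q in("slim_module","thick_module"):
    for o in models.outline_of("wrist",q)[:2]:
        k=cv2.dilate(o["region"].astype(np.uint8),np.ones((7,7)))>0
        p=pts(im,k)[0]; p=p[(p[:,2]>.074)&(p[:,2]<.09)]
        if len(p)>5: print(q,o["confidence"],o["bbox"],len(p),np.median(p[:,2]),cv2.minAreaRect((p[:,:2]*1000).astype(np.float32)))
    for o in models.tip_of("wrist",q+"_top")[:1]: print(o["confidence"],o["at"],at(im,o["at"]))
E
```

```text
fit14 [ 0.5388 -0.3117] -63.67472825684554 0.0015960811595747831 0.003321834285173366 seat22 [ 0.4904 -0.3356]
fit14 [ 0.5384 -0.3117] -63.569340584607886 0.0014367038031737902 0.00332207394657693 seat22 [ 0.49   -0.3358]
fit14 [ 0.5387 -0.3116] -63.594290054780934 0.0014789968894553898 0.0033222690197536584 seat22 [ 0.4904 -0.3356]
fit14 [ 0.5387 -0.3115] -63.66643047512664 0.0014819113410112694 0.0033226655647188696 seat22 [ 0.4903 -0.3355]
[-0.0452  0.0415] [-0.0867  0.082 ]
-0.05 0  | -0.044 15 0.0216 | -0.038 42 0.0199 | -0.032 33 -0.0027 | -0.026 20 -0.004 | -0.02 19 -0.0039 | -0.014 22 -0.0038 | -0.008 19 -0.0039 | -0.002 18 -0.0041 | 0.004 13 -0.0046 | 0.01 9 -0.0041 | 0.016 5 -0.0042 | 0.022 1 -0.0048 | 0.028 5 0.0294 | 0.034 10 0.0295 | 
low band Y [-0.0667 -0.0595 -0.0451]
-0.05 3 0.0353 | -0.044 24 0.0341 | -0.038 65 0.0104 | -0.032 29 -0.0008 | -0.026 24 -0.0015 | -0.02 21 -0.0016 | -0.014 18 -0.0014 | -0.008 18 -0.001 | -0.002 13 -0.0014 | 0.004 12 0.0012 | 0.01 14 0.0306 | 0.016 17 0.0321 | 0.022 21 0.0324 | 0.028 28 0.0328 | 0.034 27 0.0329 | 
low band Y [-0.0127 -0.0054  0.0068]
thick_module 0.86 [216.6, 42.4, 57.9, 41.1] 1106 0.07968586032282002 ((491.92132568359375, 216.029541015625), (21.034160614013672, 70.74671173095703), 85.13639068603516)
0.9 [214.4, 41.4] [0.4894 0.214  0.08  ]
```

View pics/w2.png

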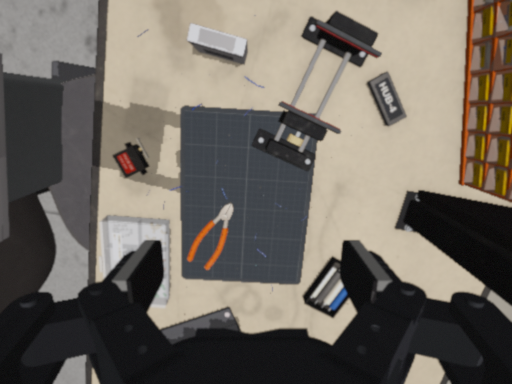

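The wrist view shows the thick module at (215,42), with the servo at (130,158) and the slim module out of view. I'll pick the thick module first.

>>> {"name": "jog_arm", "arguments": {"plan": "0 0 0 3.65 -1.1 0 0;0 0 0 3.65 -1.1 0 0;0 0 0 3.65 -1.1 0 0;0 0 0 3.65 -1.1 0 0;0 0 -7 0 0 1 0;0 0 -7 0 0 1 0;0 0 -7 0 0 1 0;0 0 -7 0 0 1 0;0 0 -7 0 0 1 0;0 0 -7 0 0 1 0"}}

```text
time_s: 4.65
position: [0.4922, 0.2127, 0.2707]
tool_rot: [[-0.792, 0.61, -0.0], [0.61, 0.792, -0.0], [-0.0, -0.0, -1.0]]
ft_force: [-0.2, -0.1, 0.4]
grip_width: 0.0853
gripper_force: 0.0
```

>>> {"name": "jog_arm", "arguments": {"plan": "0 0 -7 0 0 1 0;0 0 -7 0 0 1 0;0 0 -7 0 0 1 0;0 0 -7 0 0 1 0;0 0 -4.7 0 0 1 0;0 0 0 0 0 0 0;0 0 0 0 0 0 0"}}

```text
time_s: 5.23
position: [0.492, 0.2132, 0.2212]
tool_rot: [[-0.996, 0.093, -0.001], [0.093, 0.996, -0.0], [0.001, -0.0, -1.0]]
ft_force: [-0.1, 1.0, -0.0]
grip_width: 0.0857
gripper_force: 0.0
```

```bash
cat > g.py <<'E'
from h import *
import sys
np.set_printoptions(precision=4,suppress=True)
im=imaging.get_image("wrist"); save(im,sys.argv[1]+".png"); s=env.observe()
q=sys.argv[2]
for o in models.outline_of("wrist",q)[:2]:
    k=cv2.dilate(o["region"].astype(np.uint8),np.ones((7,7)))>0
    p=pts(im,k)[0]; p=p[(p[:,2]>.074)&(p[:,2]<.09)]
    if len(p)>5:
        (c,wh,a)=cv2.minAreaRect((p[:,:2]*1000).astype(np.float32)); print(q,o["confidence"],o["bbox"],len(p),np.median(p[:,2]),c,wh,a)
R=np.array(s["tool_rot"]); print(s["q"],s["position"],np.degrees(np.arctan2(R[1,0],R[0,0])),R[:,2])
if len(sys.argv)>3:
    t=np.array(list(map(float,sys.argv[3:6]))); print("shift cm",R.T@(t-s["position"])*100)
E
python3 g.py w3 thick_module .492 .216 .0435
```

```text
thick_module 0.59 [252.7, 173.9, 22.3, 80.1] 1441 0.07976935247244898 (491.9443664550781, 215.8992462158203) (19.605487823486328, 70.6159439086914) 85.32431030273438
[ 10.8078  20.8493  77.4913  -0.0027  81.6342 -73.8763] [0.4921 0.2136 0.2217] 174.68448991852992 [ 0.0004  0.     -1.    ]
shift cm [ 0.041   0.2412 17.8234]
```

>>> {"name": "jog_arm", "arguments": {"plan": "0 0 0 0 0.24 2 0;0 0 0 0 0 4 0;0 0 0 0 0 4 0;0 0 0 0 0 4 0;0 0 0 0 0 2.4 0;0 0 0 0 0 1.4 0;0 0 0 0 0 0 0;0 0 0 0 0 0 120;0 0 0 0 0 0 190;0 0 0 0 0 0 220", "grip_force": 30}}

```text
time_s: 6.17
position: [0.4926, 0.217, 0.0449]
tool_rot: [[-0.996, 0.088, 0.003], [0.088, 0.996, 0.001], [-0.003, 0.001, -1.0]]
ft_force: [0.1, 0.1, 0.6]
grip_width: 0.0518
gripper_force: 0.0
```

>>> {"name": "jog_arm", "arguments": {"plan": "0 0 0 0 0 0 230;0 0 0 0 0 0 230;0 0 0 0 0 0 230", "grip_force": 40}}

```text
time_s: 6.42
position: [0.4921, 0.217, 0.0442]
tool_rot: [[-0.996, 0.088, 0.002], [0.088, 0.996, 0.0], [-0.002, 0.0, -1.0]]
ft_force: [-0.1, 0.0, 5.4]
grip_width: 0.0193
gripper_force: 40.4
```

>>> {"name": "jog_arm", "arguments": {"plan": "0 0 0 0 0 -2 230;0 0 0 0 0 -4 230;0 0 0 0 0 -4 230;0 0 0 0 0 -4 230;0 0 0 0 0 -4 230;0 0 0 0 0 -4 230;0 0 0 0 0 -4 230;0 0 4.2 -1.9 -3.45 0 230;0 0 4.2 -1.9 -3.45 0 230;0 0 4.2 -1.9 -3.45 0 230"}}

```text
time_s: 7.25
position: [0.5314, 0.1049, 0.3036]
tool_rot: [[-0.952, 0.305, 0.001], [0.305, 0.952, -0.0], [-0.001, 0.0, -1.0]]
ft_force: [1.4, -0.6, -2.5]
grip_width: 0.0198
gripper_force: 39.6
```

>>> {"name": "jog_arm", "arguments": {"plan": "0 0 4.2 -1.9 -3.45 0 230;0 0 4.2 -1.9 -3.45 0 230;0 0 4.2 -1.9 -3.45 0 230;0 0 4.2 -1.9 -3.45 0 230;0 0 4.2 -1.9 -3.45 0 230;0 0 4.2 -1.9 -3.45 0 230;0 0 4.2 -1.9 -3.45 0 230;0 0 4.2 -1.9 -3.45 0 230;0 0 4.2 -1.9 -3.45 0 230;0 0 4.2 -1.9 -3.45 0 230"}}

```text
time_s: 8.08
position: [0.4787, -0.2775, 0.3029]
tool_rot: [[-0.502, 0.865, -0.001], [0.865, 0.502, 0.001], [0.001, -0.0, -1.0]]
ft_force: [0.7, -0.3, -2.6]
grip_width: 0.0197
gripper_force: 39.7
```

>>> {"name": "jog_arm", "arguments": {"plan": "0 0 0 0 0 0 230;0 0 0 0 0 0 230"}}

```text
time_s: 8.25
position: [0.4786, -0.2774, 0.3028]
tool_rot: [[-0.502, 0.865, -0.001], [0.865, 0.502, 0.001], [0.001, -0.0, -1.0]]
ft_force: [0.4, 0.8, -2.0]
grip_width: 0.0197
gripper_force: 39.9
```

```bash
cat > b2.py <<'E'
from h import *
import sys
np.set_printoptions(precision=4,suppress=True)
n=sys.argv[1]
im=imaging.get_image("wrist"); save(im,n+".png"); np.savez(n+".npz",**{k:np.array(v) for k,v in im.items()})
for q in("slot_14_seat","slot_22_seat","slot_14_top","slot_22_top"):
    for o in models.tip_of("wrist",q)[:1]: print(q,round(o["confidence"],2),np.round(o["at"],1),at(im,o["at"]))
s=env.observe(); R=np.array(s["tool_rot"]);print(s["q"],s["position"],R)
E
python3 b2.py w4; python3 fit2.py w4.npz
```

```text
slot_14_seat 0.57 [270.6 199.3] [ 0.4673 -0.2446  0.3312]
slot_22_seat 0.94 [233.7 198.6] [ 0.4545 -0.2519  0.3314]
slot_14_top 0.72 [290.2 185.6] [ 0.5378 -0.2804  0.062 ]
slot_22_top 0.55 [242.8 187.4] [ 0.4573 -0.2504  0.3123]
[-42.0484  19.8709  65.4938   0.0082  94.6372 -72.5291] [ 0.4801 -0.2747  0.3034] [[-0.5073  0.8618  0.0001]
 [ 0.8618  0.5073  0.0001]
 [ 0.0001  0.0001 -1.    ]]
fit14 [ 0.5392 -0.3094] -64.16219745776586 0.0011920621281593974 0.002941788109043689 seat22 [ 0.4906 -0.333 ]
fit14 [ 0.5392 -0.3094] -64.19648388803427 0.0012118861516897358 0.0029421098816723766 seat22 [ 0.4906 -0.333 ]
fit14 [ 0.5392 -0.3093] -64.17096485296996 0.0011331625739748597 0.0029427292001327973 seat22 [ 0.4906 -0.3328]
fit14 [ 0.539  -0.3091] -64.25151339283934 0.0009815531193777182 0.0029434905511354762 seat22 [ 0.4904 -0.3325]
[-0.0448  0.042 ] [-0.0889  0.0794]
-0.05 0  | -0.044 0  | -0.038 0  | -0.032 0  | -0.026 0  | -0.02 0  | -0.014 0  | -0.008 0  | -0.002 0  | 0.004 0  | 0.01 0  | 0.016 0  | 0.022 0  | 0.028 0  | 0.034 0  | 
low band Y 0
-0.05 0  | -0.044 20 0.0325 | -0.038 43 0.0171 | -0.032 19 -0.002 | -0.026 21 -0.0025 | -0.02 25 -0.002 | -0.014 25 -0.0017 | -0.008 25 -0.0006 | -0.002 25 0.0126 | 0.004 21 0.0248 | 0.01 23 0.0291 | 0.016 25 0.0319 | 0.022 25 0.032 | 0.028 29 0.0322 | 0.034 26 0.0324 | 
low band Y [-0.0062  0.0009  0.0091]
```

View pics/w4.png

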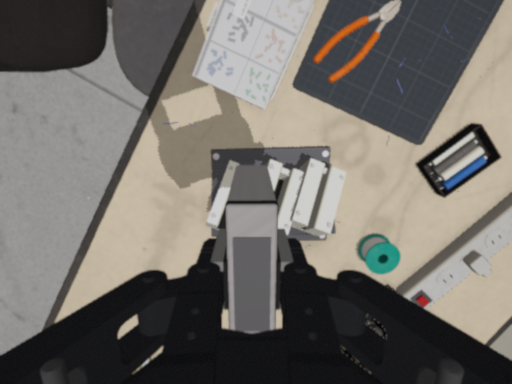

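The picture shows the module gripped at (250,250). The stand's foot plate is aligned with the picture, but the block walls run about 15° skewed to it (e.g. from (215,225) to (232,165)). The blocks are therefore staggered rather than in line with the plate, and I'll refit with block yaw and stagger left free.

```bash
cat > fit3.py <<'E'
from h import *
from scipy.optimize import minimize
import sys
np.set_printoptions(precision=4,suppress=True)
C,S=np.cos(np.pi/6),.5; c=np.array([.5297,-.3142])
Ps=[]
for f in sys.argv[1:]:
    im={k:(v if v.ndim else float(v)) for k,v in np.load(f).items()}
    P=pts(im)[0]; Ps.append(P[(np.hypot(*(P[:,:2]-c).T)<.13)&(P[:,2]>.018)&(P[:,2]<.11)])
P=np.vstack(Ps)
def loc(p,P,k):
    x0,y0,yaw,dz,du,sy=p; d=P-[x0,y0,.04+dz]; ex=np.array([np.cos(yaw),np.sin(yaw)])
    X=d[:,:2]@ex-k*du; Y=d[:,:2]@[-ex[1],ex[0]]-k*sy; Z=d[:,2]
    return X*C+Z*S, Y, -X*S+Z*C
def boxd(u,Y,w,lo,hi):
    q=np.stack([u,Y,w],1); cen=(np.array(lo)+hi)/2; h=(np.array(hi)-lo)/2; a=abs(q-cen)-h
    return np.linalg.norm(np.maximum(a,0),axis=1)+np.minimum(a.max(1),0)
def dist(p,P):
    D=np.full(len(P),1.)
    for k,w_ in((-1,.022),(0,.014),(1,.008)):
        u,Y,w=loc(p,P,k)
        for lo,hi in(((-.047,-.0265,-.06),(.041,-w_/2,.036)),((-.047,w_/2,-.06),(.041,.0265,.036)),((-.047,-w_/2,-.06),(.041,w_/2,0)),((-.047,-w_/2,-.01),(-.035,w_/2,.024))):
            D=np.minimum(D,boxd(u,Y,w,lo,hi))
    return D
def cost(p): return np.minimum(abs(dist(p,P)),.006).mean()+2*p[3]**2
R=[]
for y in(-76,-70,-62):
  for a in (-.004,.004):
    s=np.array([c[0]+a,c[1]+a,np.radians(y),0,.01,.053])
    for _ in range(2):
        r=minimize(cost,s,method="Nelder-Mead",options=dict(maxiter=500,initial_simplex=s+np.vstack([np.zeros(6),np.diag([.004,.004,.05,.002,.006,.002])]))); s=r.x
    R.append(r)
R.sort(key=lambda r:r.fun)
for r in R[:3]:
    p=r.x; ex=np.array([np.cos(p[2]),np.sin(p[2])]);ey=np.array([-ex[1],ex[0]])
    print("s14",p[:2],"s22",p[:2]-p[4]*ex-p[5]*ey,"yaw",np.degrees(p[2]),"dz,du,sy",p[3:],r.fun)
np.save("fit.npy",R[0].x)
E
python3 fit3.py w1.npz; python3 fit3.py w4.npz;  python3 fit3.py w1.npz w4.npz
```

```text
s14 [ 0.5327 -0.3175] s22 [ 0.4866 -0.3458] yaw -81.22597938663992 dz,du,sy [ 0.0017 -0.0209  0.0499] 0.0009019249273343075
s14 [ 0.5327 -0.3175] s22 [ 0.4866 -0.3458] yaw -81.22662788732313 dz,du,sy [ 0.0017 -0.0209  0.0499] 0.0009019251598842103
s14 [ 0.5327 -0.3175] s22 [ 0.4866 -0.3458] yaw -81.22120254916257 dz,du,sy [ 0.0017 -0.0209  0.0499] 0.0009019258196073377
s14 [ 0.5323 -0.3178] s22 [ 0.4859 -0.3461] yaw -81.32918500873346 dz,du,sy [ 0.0017 -0.021   0.0501] 0.0007742358476552027
s14 [ 0.5323 -0.3178] s22 [ 0.4859 -0.3461] yaw -81.32857236074689 dz,du,sy [ 0.0017 -0.021   0.0501] 0.0007742360133782837
s14 [ 0.5323 -0.3178] s22 [ 0.4859 -0.3461] yaw -81.3317331445563 dz,du,sy [ 0.0017 -0.021   0.0501] 0.000774236505477307
s14 [ 0.5326 -0.3176] s22 [ 0.4865 -0.3459] yaw -81.21867879563254 dz,du,sy [ 0.0017 -0.0209  0.0499] 0.0008567043030658898
s14 [ 0.5326 -0.3176] s22 [ 0.4865 -0.3459] yaw -81.21991737444718 dz,du,sy [ 0.0017 -0.0209  0.0499] 0.0008567044850071718
s14 [ 0.5326 -0.3176] s22 [ 0.4865 -0.3459] yaw -81.22402369700474 dz,du,sy [ 0.0017 -0.0209  0.0499] 0.0008567049421284808
```

```bash
cat >> fit3.py <<'E'
p=np.load("fit.npy")
print("---")
for k,h in((-1,.009),(0,.005)):
    u,Y,w=loc(p,Ps[0],k); m=(abs(Y)<h)
    i=m&(w>.004)&(w<.020)&(u<0); print("stop face u",np.percentile(u[i],[10,50,90]),i.sum())
    i=m&(w>.020)&(w<.027)&(u<-.02); print("stop top u",u[i].min(),u[i].max(),np.median(w[i]),i.sum())
    i=m&(abs(w)<.006)&(u<.03); print("floor u",np.percentile(u[i],[1,99]),np.median(w[i]))
    i=(abs(w-.036)<.004)&(abs(Y)<.026); print("tops u",np.percentile(u[i],[.5,99.5]))
E
python3 fit3.py w1.npz | sed -n '/---/,$p'
```

```text
---
stop face u [-0.0394 -0.039  -0.0387] 52
stop top u -0.04705786280193396 -0.038556396487070425 0.0236742667950038 76
floor u [-0.039   0.0289] 0.00046980020985870966
tops u [-0.0464  0.0413]
stop face u [-0.0394 -0.0391 -0.0387] 31
stop top u -0.047238310893507475 -0.03845307009288137 0.023747105940623865 49
floor u [-0.0394  0.0293] 0.0004837916654824668
tops u [-0.0475  0.0411]
```

The fit has a residual under 1 mm and the spacing comes out at 54 mm. The stop face is 4 mm lower along the slope than I assumed, so seat22 = (0.486,-0.342,0.040) and seat14 = (0.532,-0.314,0.040), with yaw -81.2°. Next I turn and tilt the tool.

>>> {"name": "jog_arm", "arguments": {"plan": "0 0 5.5 0 0 0 230;0 0 5.5 0 0 0 230;0 0 5.5 0 0 0 230;0 0 5.2 0 0 0 230;0 -6 0 0 0 0 230;0 -6 0 0 0 0 230;0 -6 0 0 0 0 230;0 -6 0 0 0 0 230;0 -6 0 0 0 0 230;0 0 0 0 0 0 230"}}

```text
time_s: 9.33
position: [0.4795, -0.2726, 0.3024]
tool_rot: [[-0.135, 0.988, 0.076], [0.855, 0.155, -0.496], [-0.501, -0.002, -0.865]]
ft_force: [0.8, 0.0, -2.5]
grip_width: 0.0195
gripper_force: 40.0
```

```bash
cat > sl.py <<'E'
from h import *
import sys
from scipy.spatial.transform import Rotation as Ro
np.set_printoptions(precision=3,suppress=True)
seat={"22":np.array([.486,-.3424,.040]),"14":np.array([.5321,-.3141,.040])}[sys.argv[1]]
h,du,dw=map(float,sys.argv[2:5])  # TCP height over underside, offsets up slope and off floor (m)
y=np.radians(-81.2); ex=np.array([np.cos(y),np.sin(y),0]); Z=np.array([0,0,1.]); sl=.866*ex+.5*Z; up=-.5*ex+.866*Z; ey=np.cross(Z,ex)
G=np.c_[-sl,ey,-up]
s=env.observe(); R=np.array(s["tool_rot"]); t=seat+(h+dw)*up+du*sl
print("t",s["time_s"],"q",s["q"],"pos",np.array(s["position"]),"F",s["ft_force"],s["grip_width"])
print("turn tool deg",np.degrees(Ro.from_matrix(R.T@G).as_rotvec()),"shift cm (in goal axes)",G.T@(t-s["position"])*100)
E
python3 sl.py 22 .0442 .004 .050
```

```text
t 9.3333 q [-31.608  13.437  80.575 -24.447  67.381 -34.767] pos [ 0.479 -0.273  0.302] F [ 0.816  0.014 -2.537] 0.01945432589206406
turn tool deg [-0.016  0.096  0.152] shift cm (in goal axes) [ 6.66  -0.421 16.805]
```

>>> {"name": "jog_arm", "arguments": {"plan": "0 0 0 2.2 -0.14 3.3 230;0 0 0 2.2 -0.14 3.3 230;0 0 0 2.2 -0.14 3.3 230;0 0 0 0 0 3 230;0 0 0 0 0 2.5 230;0 0 0 0 0 1.4 230;0 0 0 0 0 0 230;0 0 0 0 0 0 230"}}

```text
time_s: 10.0
position: [0.4797, -0.3032, 0.1247]
tool_rot: [[-0.13, 0.989, 0.074], [0.857, 0.15, -0.493], [-0.499, -0.001, -0.867]]
ft_force: [-1.2, -0.6, -2.2]
grip_width: 0.0192
gripper_force: 39.9
```

```bash
python3 sl.py 22 .0442 .004 .050; python3 b2.py w5 >/dev/null;  python3 fit3.py w5.npz; python3 - <<'E'
from h import *
im=imaging.get_image("scene"); a=im["pixels"][130:220,240:370]; w=cv2.imread("pics/w5.png")
a=cv2.resize(cv2.cvtColor(a,cv2.COLOR_RGB2BGR),(400,277),interpolation=cv2.INTER_CUBIC)
cv2.imwrite("pics/v5.png",np.hstack([cv2.resize(w,(400,300)),np.vstack([a,np.zeros((23,400,3),np.uint8)])]))
E
```

```text
t 10.0 q [-34.716  25.337  95.348 -32.462  42.588 -22.331] pos [ 0.48  -0.303  0.125] F [-1.23  -0.564 -2.172] 0.019164172404093027
turn tool deg [-0.13  -0.085 -0.148] shift cm (in goal axes) [ 0.399  0.024 -0.095]
s14 [ 0.5326 -0.3176] s22 [ 0.4866 -0.3458] yaw -81.26796704143106 dz,du,sy [ 0.0017 -0.0209  0.0497] 0.0006295217322537285
s14 [ 0.5326 -0.3176] s22 [ 0.4866 -0.3458] yaw -81.2667456935478 dz,du,sy [ 0.0017 -0.0209  0.0497] 0.0006295221935620815
s14 [ 0.5326 -0.3176] s22 [ 0.4866 -0.3458] yaw -81.26472386500703 dz,du,sy [ 0.0017 -0.0209  0.0497] 0.0006295223193496355
---
stop face u [-0.0471 -0.047  -0.0469] 46
stop top u -0.04715035907340582 -0.03890928374558898 0.024037117335247247 314
floor u [-0.047 -0.021] 0.00047317090478372903
tops u [-0.0601  0.0191]Traceback (most recent call last):
  File "fit3.py", line 42, in <module>
    i=m&(w>.004)&(w<.020)&(u<0); print("stop face u",np.percentile(u[i],[10,50,90]),i.sum())
                                                     ~~~~~~~~~~~~~^^^^^^^^^^^^^^^^^
    return _quantile_unchecked(
        a, q, axis, out, overwrite_input, method, keepdims, weights)
    return _ureduce(a,
                    func=_quantile_ureduce_func,
    ...<5 lines>...
                    overwrite_input=overwrite_input,
                    method=method)
    r = func(a, **kwargs)
    result = _quantile(arr,
                       quantiles=q,
    ...<2 lines>...
                       out=out,
                       weights=wgt)
    slices_having_nans = np.isnan(arr[-1, ...])
                                  ~~~^^^^^^^^^
IndexError: index -1 is out of bounds for axis 0 with size 0
```

View pics/v5.png

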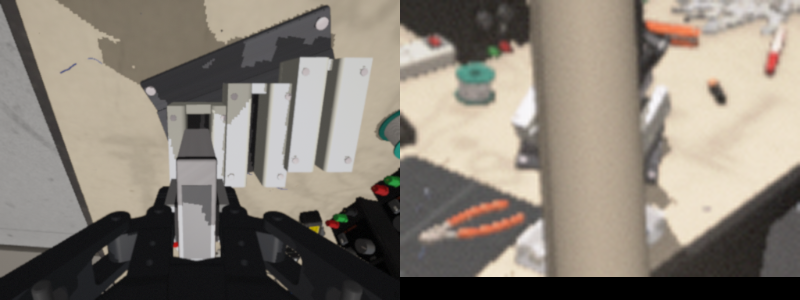

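The wrist view shows the module lined up over the wide slot at (197,125), parallel to its walls. Inserting now.

>>> {"name": "jog_arm", "arguments": {"plan": "0 0 0 0.3 0.02 0.6 230;0 0 0 0 0 0.6 230;0 0 0 0 0 0.6 230;0 0 0 0 0 0.6 230;0 0 0 0 0 0.6 230;0 0 0 0 0 0.6 230;0 0 0 0 0 0.5 230;0 0 0 0 0 0 230"}}

```text
time_s: 10.97
position: [0.4828, -0.3212, 0.0869]
tool_rot: [[-0.13, 0.989, 0.076], [0.856, 0.151, -0.494], [-0.5, 0.001, -0.866]]
ft_force: [5.4, -1.0, -5.3]
grip_width: 0.0195
gripper_force: 39.6
```

```bash
python3 sl.py 22 .0442 0 0
```

```text
t 10.9667 q [-36.253  29.369  96.296 -35.383  37.633 -19.649] pos [ 0.483 -0.321  0.087] F [ 5.425 -0.959 -5.322] 0.01950171331993513
turn tool deg [-0.043 -0.019 -0.138] shift cm (in goal axes) [ 0.492 -0.007  0.713]
```

>>> {"name": "jog_arm", "arguments": {"plan": "0 0 0 0 0.06 0.3 230;0 0 0 0 0 0.3 230;0 0 0 0 0 0.15 230;0 0 0 0 0 0 230;0 0 0 0.2 0 0 230;0 0 0 0.2 0 0 230;0 0 0 0 0 0 230"}}

```text
time_s: 11.55
position: [0.4828, -0.3205, 0.0791]
tool_rot: [[-0.131, 0.989, 0.075], [0.856, 0.151, -0.494], [-0.5, -0.0, -0.866]]
ft_force: [1.5, -0.5, -2.8]
grip_width: 0.0195
gripper_force: 40.2
```

```bash
python3 sl.py 22 .0442 0 0
```

```text
t 11.55 q [-36.165  30.078  96.74  -36.317  36.781 -18.458] pos [ 0.483 -0.321  0.079] F [ 1.503 -0.475 -2.76 ] 0.019465631647851787
turn tool deg [-0.086 -0.021 -0.102] shift cm (in goal axes) [ 0.042 -0.023  0.076]
```

>>> {"name": "jog_arm", "arguments": {"plan": "0 0 0 0 0 0.1 230;0 0 0 0 0 0.1 230;0 0 0 0 0 0.1 230;0 0 0 0 0 0 230"}}

```text
time_s: 11.88
position: [0.483, -0.3209, 0.0786]
tool_rot: [[-0.131, 0.989, 0.076], [0.856, 0.151, -0.495], [-0.501, 0.0, -0.866]]
ft_force: [-6.7, 18.9, 21.3]
grip_width: 0.0198
gripper_force: 44.3
```

```bash
python3 sl.py 22 .0442 0 0
```

```text
t 11.8833 q [-36.188  30.145  96.781 -36.477  36.624 -18.311] pos [ 0.483 -0.321  0.079] F [-6.682 18.94  21.272] 0.019815999282896346
turn tool deg [-0.045  0.043 -0.102] shift cm (in goal axes) [ 0.048 -0.031  0.006]
```

On the floor. Next I ease off and slide it down to the stop.

>>> {"name": "jog_arm", "arguments": {"plan": "0 0 0 0 0 -0.15 230;0 0 0 0.1 0 0 230;0 0 0 0.1 0 0 230;0 0 0 0.1 0 0 230;0 0 0 0 0 0 230"}}

```text
time_s: 12.3
position: [0.4833, -0.32, 0.0782]
tool_rot: [[-0.13, 0.989, 0.077], [0.855, 0.151, -0.497], [-0.503, 0.001, -0.864]]
ft_force: [-2.2, 2.2, 10.3]
grip_width: 0.0197
gripper_force: 41.9
```

```bash
python3 sl.py 22 .0442 0 0
```

```text
t 12.3 q [-36.052  30.172  96.9   -36.842  36.48  -17.818] pos [ 0.483 -0.32   0.078] F [-2.229  2.152 10.345] 0.01965579199659246
turn tool deg [ 0.003  0.191 -0.132] shift cm (in goal axes) [-0.04  -0.076  0.016]
```

>>> {"name": "jog_arm", "arguments": {"plan": "0 0 0 0.1 0.04 0 230;0 0 0 0.1 0 0 230;0 0 0 0.1 0 0 230;0 0 0 0 0 0 230"}}

```text
time_s: 12.63
position: [0.4838, -0.319, 0.0778]
tool_rot: [[-0.13, 0.989, 0.078], [0.853, 0.151, -0.5], [-0.506, 0.002, -0.863]]
ft_force: [-3.9, -6.3, 13.5]
grip_width: 0.0193
gripper_force: 41.8
```

```bash
python3 sl.py 22 .0442 0 0
```

```text
t 12.6333 q [-35.873  30.212  97.016 -37.287  36.358 -17.241] pos [ 0.484 -0.319  0.078] F [-3.894 -6.31  13.511] 0.019346173041676018
turn tool deg [ 0.033  0.37  -0.14 ] shift cm (in goal axes) [-0.143 -0.137  0.032]
```

>>> {"name": "jog_arm", "arguments": {"plan": "0 0 0 -0.1 -0.1 0 230;0 0 0 0 0 0 230;0 0 0 0 0 0 180;0 0 0 0 0 0 140;0 0 0 0 0 0 120;0 0 0 0 0 0 120;0 0 0 0 0 0 120"}}

```text
time_s: 13.22
position: [0.478, -0.3184, 0.0746]
tool_rot: [[-0.131, 0.989, 0.065], [0.857, 0.146, -0.494], [-0.498, -0.009, -0.867]]
ft_force: [-15.9, -10.1, 3.3]
grip_width: 0.045
gripper_force: 8.9
```

>>> {"name": "jog_arm", "arguments": {"plan": "0 0 0 0 0 -1 120;0 0 0 0 0 -2 120;0 0 0 0 0 -3 120;0 0 0 0 0 -4 120;0 0 0 0 0 -4 120;0 0 0 -1 0 -3 120;0 0 0 0 0 0 120;0 0 0 0 0 0 120"}}

```text
time_s: 13.88
position: [0.4707, -0.2418, 0.229]
tool_rot: [[-0.13, 0.988, 0.078], [0.855, 0.151, -0.495], [-0.501, 0.002, -0.865]]
ft_force: [-0.5, 0.4, -0.7]
grip_width: 0.0451
gripper_force: 0.0
```

```bash
cat > chk.py <<'E'
from h import *
import sys
np.set_printoptions(precision=4,suppress=True)
im=imaging.get_image("wrist"); save(im,sys.argv[1]+".png")
np.savez(sys.argv[1]+".npz",**{k:np.array(v) for k,v in im.items()})
P=pts(im)[0]; y=np.radians(-81.2); ex=np.array([np.cos(y),np.sin(y),0]); ey=np.array([-ex[1],ex[0],0]); sl=.866*ex+[0,0,.5]; up=-.5*ex+[0,0,.866]
for n,s,t in(("22",[.486,-.3424,.04],.02),("14",[.5321,-.3141,.04],.012)):
    d=P-s; u,Y,w=d@sl,d@ey,d@up
    m=(abs(Y)<.025)&(abs(u)<.06)&(w>.045)&(w<.1)
    if m.sum()<20: print(n,"none"); continue
    tp=m&(w>np.percentile(w[m],98)-.006); 
    print(n,m.sum(),"top w",np.median(w[tp]),"u range",np.percentile(u[tp],[1,99]),"Y",np.percentile(Y[tp],[1,99]))
    for a in (-.03,-.015,0,.015,.03):
        k=tp&(abs(u-a)<.005); print("   u",a,"w",np.median(w[k]) if k.any() else None,"Ymid",(Y[k].min()+Y[k].max())/2 if k.any() else None)
E
python3 chk.py w6
```

```text
22 1729 top w 0.07983315373218047 u range [-0.0353  0.0339] Y [-0.0101  0.01  ]
   u -0.03 w 0.07954534647890397 Ymid 0.0002704462024220025
   u -0.015 w 0.07988561490539742 Ymid 0.00019825000268611746
   u 0 w 0.07991455381692733 Ymid -0.00034323097907168476
   u 0.015 w 0.08001914450771011 Ymid -0.00039463259848728383
   u 0.03 w 0.07963890375922998 Ymid -0.0004231958364088115
14 187 top w 0.04617993115346413 u range [-0.0586  0.0256] Y [0.0229 0.025 ]
   u -0.03 w 0.046585771326873436 Ymid 0.023922156233927787
   u -0.015 w 0.04604617217220351 Ymid 0.023827049539199723
   u 0 w 0.04598024834053572 Ymid 0.023836772439761438
   u 0.015 w 0.046223087424789866 Ymid 0.023983883863102753
   u 0.03 w 0.0463737790905336 Ymid 0.023979027073692483
```

View pics/w6.png

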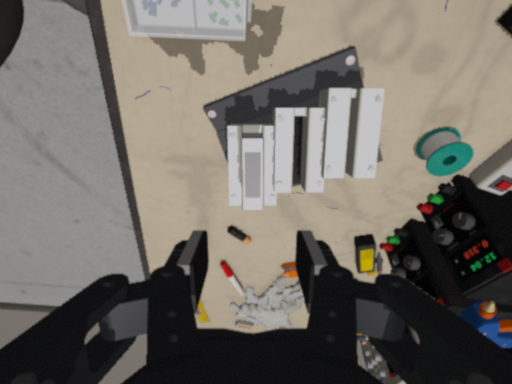

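The thick module is home: its top is 79.8 mm above the floor and it spans ±35 mm about the seat. In the wrist view it sits between the walls at (253,170). The neighbouring block is 10 mm higher measured along the slot's up direction, so I'll grip the slim module higher up and open less when releasing it.

>>> {"name": "jog_arm", "arguments": {"plan": "0 6 0 0 0 -1.5 120;0 6 0 0 0 -1.5 120;0 6 0 0 0 -1.5 120;0 6 0 0 0 -1.5 60;0 6 0 0 0 -1.5 0;0 0 -4.2 3.14 2.28 0 0;0 0 -4.2 3.14 2.28 0 0;0 0 -4.2 3.14 2.28 0 0;0 0 -4.2 3.14 2.28 0 0;0 0 -4.2 3.14 2.28 0 0"}}

```text
time_s: 14.77
position: [0.5299, -0.0359, 0.2958]
tool_rot: [[-0.496, 0.868, -0.004], [0.868, 0.496, 0.001], [0.003, -0.003, -1.0]]
ft_force: [0.3, -0.7, -0.3]
grip_width: 0.0856
gripper_force: 0.0
```

>>> {"name": "jog_arm", "arguments": {"plan": "0 0 -4.2 3.14 2.28 0 0;0 0 -4.2 3.14 2.28 0 0;0 0 -4.2 3.14 2.28 0 0;0 0 -4.2 3.14 2.28 0 0;0 0 -4.2 3.14 2.28 0 0;0 0 -4.2 3.14 2.28 0 0;0 0 -4.2 3.14 2.28 0 0;0 0 -4.2 3.14 2.28 0 0;0 0 -4.2 3.14 2.28 0 0;0 0 -4.2 3.14 2.28 0 0"}}

```text
time_s: 15.6
position: [0.4464, 0.3347, 0.2957]
tool_rot: [[-0.95, 0.313, -0.004], [0.313, 0.95, -0.002], [0.003, -0.003, -1.0]]
ft_force: [0.1, 0.1, 0.4]
grip_width: 0.0855
gripper_force: 0.0
```

>>> {"name": "jog_arm", "arguments": {"plan": "0 0 -6.7 0 0 1 0;0 0 -6.7 0 0 1 0;0 0 -6.7 0 0 1 0;0 0 -6.7 0 0 1 0;0 0 0 0 0 0 0;0 0 0 0 0 0 0"}}

```text
time_s: 16.1
position: [0.447, 0.3331, 0.2566]
tool_rot: [[-0.99, -0.143, -0.003], [-0.143, 0.99, -0.002], [0.004, -0.001, -1.0]]
ft_force: [-0.2, -1.3, 0.7]
grip_width: 0.0854
gripper_force: 0.0
```

```bash
python3 g.py w7 slim_module .4478 .3416 .0535
```

```text
slim_module 0.97 [260.4, 172.4, 14.4, 69.7] 689 0.07968424314545908 (447.53179931640625, 339.48577880859375) (69.59830474853516, 11.255823135375977) 8.698073387145996
[ 24.5373  21.6771  70.1611  -0.0089  88.2719 -73.6619] [0.4472 0.3333 0.2575] -171.80048866909212 [-0.0017 -0.0009 -1.    ]
shift cm [-0.2154  0.8298 20.4008]
```

>>> {"name": "jog_arm", "arguments": {"plan": "0 0 -0.5 -0.12 0.61 2.4 0;0 0 0 0 0 4 0;0 0 0 0 0 4 0;0 0 0 0 0 4 0;0 0 0 0 0 3.6 0;0 0 0 0 0 2.2 0;0 0 0 0 0 0.2 0;0 0 0 0 0 0 0;0 0 0 0 0 0 120;0 0 0 0 0 0 190", "grip_force": 30}}

```text
time_s: 17.03
position: [0.4483, 0.3403, 0.0564]
tool_rot: [[-0.988, -0.155, 0.004], [-0.155, 0.988, 0.002], [-0.004, 0.001, -1.0]]
ft_force: [-0.2, 0.1, 0.2]
grip_width: 0.0638
gripper_force: 0.0
```

>>> {"name": "jog_arm", "arguments": {"plan": "0 0 0 0 0 0 230;0 0 0 0 0 0 250;0 0 0 0 0 0 250;0 0 0 0 0 0 250;0 0 0 0 0 0 250", "grip_force": 40}}

```text
time_s: 17.45
position: [0.4474, 0.34, 0.0548]
tool_rot: [[-0.988, -0.156, 0.001], [-0.156, 0.988, 0.0], [-0.001, 0.0, -1.0]]
ft_force: [-0.9, 0.2, 4.4]
grip_width: 0.0112
gripper_force: 39.8
```

>>> {"name": "jog_arm", "arguments": {"plan": "0 0 0 0 0 -2 250;0 0 0 0 0 -4 250;0 0 0 0 0 -4 250;0 0 0 0 0 -4 250;0 0 0 0 0 -4 250;0 0 0 0 0 -4 250;0 0 0 0 0 -3 250;0 0 4.1 -1.9 -3.54 0 250;0 0 4.1 -1.9 -3.54 0 250;0 0 4.1 -1.9 -3.54 0 250"}}

```text
time_s: 18.28
position: [0.5134, 0.2381, 0.3044]
tool_rot: [[-0.998, 0.06, 0.0], [0.06, 0.998, 0.0], [-0.0, 0.0, -1.0]]
ft_force: [0.1, -0.1, -0.3]
grip_width: 0.0112
gripper_force: 39.2
```

>>> {"name": "jog_arm", "arguments": {"plan": "0 0 4.1 -1.9 -3.54 0 250;0 0 4.1 -1.9 -3.54 0 250;0 0 4.1 -1.9 -3.54 0 250;0 0 4.1 -1.9 -3.54 0 250;0 0 4.1 -1.9 -3.54 0 250;0 0 4.1 -1.9 -3.54 0 250;0 0 4.1 -1.9 -3.54 0 250;0 0 4.1 -1.9 -3.54 0 250;0 0 4.1 -1.9 -3.54 0 250;0 0 4.1 -1.9 -3.54 0 250"}}

```text
time_s: 19.12
position: [0.5565, -0.1538, 0.3037]
tool_rot: [[-0.713, 0.701, -0.001], [0.701, 0.713, 0.0], [0.001, -0.0, -1.0]]
ft_force: [0.3, -0.2, -1.2]
grip_width: 0.0115
gripper_force: 39.2
```

>>> {"name": "jog_arm", "arguments": {"plan": "0 0 4.1 -1.9 -3.54 0 250;0 0 4.1 -1.9 -3.54 0 250;0 0 5.7 0 0 0 250;0 0 5.7 0 0 0 250;0 0 5.7 0 0 0 250;0 0 5.7 0 0 0 250;0 0 5.7 0 0 0 250;0 0 0 0 0 0 250"}}

```text
time_s: 19.78
position: [0.5318, -0.2281, 0.304]
tool_rot: [[-0.152, 0.988, -0.001], [0.988, 0.152, 0.0], [0.001, -0.001, -1.0]]
ft_force: [0.3, 0.2, -1.9]
grip_width: 0.0113
gripper_force: 39.4
```

>>> {"name": "jog_arm", "arguments": {"plan": "0 -6 0 0 0 0 250;0 -6 0 0 0 0 250;0 -6 0 0 0 0 250;0 -6 0 0 0 0 250;0 -6 0 0 0 0 250;0 0 0 0 0 0 250"}}

```text
time_s: 20.28
position: [0.5313, -0.2258, 0.3031]
tool_rot: [[-0.142, 0.987, 0.078], [0.853, 0.161, -0.495], [-0.502, -0.004, -0.865]]
ft_force: [0.7, 0.4, -1.5]
grip_width: 0.0111
gripper_force: 39.4
```

```bash
python3 sl.py 14 .0545 .006 .055
```

```text
t 20.2833 q [-23.912  17.413  74.844 -26.275  72.203 -28.568] pos [ 0.531 -0.226  0.303] F [ 0.742  0.393 -1.477] 0.011064500183403714
turn tool deg [0.051 0.101 0.54 ] shift cm (in goal axes) [ 4.982 -1.271 16.204]
```

>>> {"name": "jog_arm", "arguments": {"plan": "0 0 0.5 1.66 -0.42 3.2 250;0 0 0 1.66 -0.42 3.2 250;0 0 0 1.66 -0.42 3.2 250;0 0 0 0 0 3 250;0 0 0 0 0 2.4 250;0 0 0 0 0 1.2 250;0 0 0 0 0 0 250;0 0 0 0 0 0 250"}}

```text
time_s: 20.95
position: [0.5258, -0.2679, 0.1395]
tool_rot: [[-0.126, 0.989, 0.077], [0.857, 0.148, -0.494], [-0.5, 0.004, -0.866]]
ft_force: [0.1, -0.5, -1.3]
grip_width: 0.0108
gripper_force: 39.3
```

```bash
python3 sl.py 14 .0545 .006 .055; python3 - <<'E'
from h import *
np.set_printoptions(precision=4,suppress=True)
im=imaging.get_image("wrist"); save(im,"w8.png"); P=pts(im)[0]
y=np.radians(-81.2); ex=np.array([np.cos(y),np.sin(y),0]); ey=np.array([-ex[1],ex[0],0]); sl=.866*ex+[0,0,.5]; up=-.5*ex+[0,0,.866]
d=P-[.5321,-.3141,.04]; u,Y,w=d@sl,d@ey,d@up
m=(abs(Y)<.012)&(u>-.06)&(u<.0)&(w>.05)
for a in np.arange(.055,.135,.01):
    k=m&(abs(w-a)<.005)
    if k.sum()>5: print(round(a,3),k.sum(),"u",np.percentile(u[k],[2,50]),"Y",np.percentile(Y[k],[2,98]))
E
```

```text
t 20.95 q [-28.479  26.8    89.316 -31.638  49.182 -19.016] pos [ 0.526 -0.268  0.14 ] F [ 0.062 -0.465 -1.278] 0.010845648102044714
turn tool deg [ 0.051 -0.029 -0.371] shift cm (in goal axes) [ 0.337 -0.086  0.003]
0.055 21 u [-0.0243 -0.0241] Y [-0.0053  0.0056]
0.065 55 u [-0.0243 -0.0242] Y [-0.0054  0.0058]
0.075 64 u [-0.0244 -0.0242] Y [-0.0056  0.0055]
0.085 82 u [-0.0245 -0.0241] Y [-0.0054  0.0057]
0.095 89 u [-0.0245 -0.0241] Y [-0.0056  0.0057]
0.105 107 u [-0.0245 -0.0242] Y [-0.0057  0.0057]
0.115 260 u [-0.0244 -0.0238] Y [-0.0115  0.0116]
0.125 371 u [-0.0244 -0.0018] Y [-0.0117  0.0117]
0.135 1946 u [-0.0243 -0.0109] Y [-0.0104  0.0104]
```

View pics/w8.png

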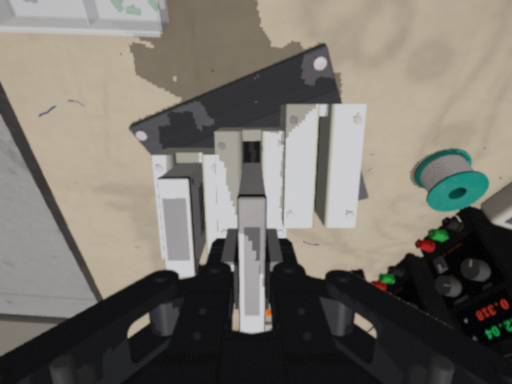

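The wrist view shows the slim module centred over the 14 mm slot at (252,160). The thick one is seated at (180,220). Inserting.

>>> {"name": "jog_arm", "arguments": {"plan": "0 0 -0.3 0.45 -0.03 0.6 250;0 0 0 0 0 0.6 250;0 0 0 0 0 0.6 250;0 0 0 0 0 0.6 250;0 0 0 0 0 0.6 250;0 0 0 0 0 0.6 250;0 0 0 0 0 0.6 250;0 0 0 0 0 0.6 250;0 0 0 0 0 0 250"}}

```text
time_s: 21.75
position: [0.5282, -0.2877, 0.0939]
tool_rot: [[-0.132, 0.988, 0.076], [0.856, 0.152, -0.493], [-0.499, 0.0, -0.867]]
ft_force: [0.4, -0.3, -1.0]
grip_width: 0.0111
gripper_force: 39.4
```

```bash
python3 sl.py 14 .0545 0 0
```

```text
t 21.75 q [-30.267  31.065  90.9   -34.271  43.485 -16.771] pos [ 0.528 -0.288  0.094] F [ 0.355 -0.345 -1.005] 0.011067199464178994
turn tool deg [-0.004 -0.063 -0.048] shift cm (in goal axes) [ 0.388 -0.016  0.554]
```

>>> {"name": "jog_arm", "arguments": {"plan": "0 0 0 0.15 0 0.2 250;0 0 0 0.1 0 0.2 250;0 0 0 0 0 0.1 250;0 0 0 0 0 0.1 250;0 0 0 0 0 0.1 250;0 0 0 0 0 0 250"}}

```text
time_s: 22.25
position: [0.5289, -0.2882, 0.0885]
tool_rot: [[-0.131, 0.988, 0.079], [0.856, 0.153, -0.494], [-0.5, 0.002, -0.866]]
ft_force: [-1.9, 4.4, 3.6]
grip_width: 0.0115
gripper_force: 40.3
```

```bash
python3 sl.py 14 .0545 0 0
```

```text
t 22.25 q [-30.288  31.549  91.183 -34.797  42.706 -16.094] pos [ 0.529 -0.288  0.089] F [-1.904  4.364  3.577] 0.011454167646941215
turn tool deg [ 0.115  0.018 -0.062] shift cm (in goal axes) [ 0.17  -0.076  0.055]
```

>>> {"name": "jog_arm", "arguments": {"plan": "0 0 0 0.1 -0.04 0.05 250;0 0 0 0.1 0 0 250;0 0 0 0.1 0 0 250;0 0 0 0.1 0 0 250;0 0 0 0 0 0 250"}}

```text
time_s: 22.67
position: [0.529, -0.2861, 0.0874]
tool_rot: [[-0.131, 0.988, 0.081], [0.854, 0.154, -0.496], [-0.503, 0.005, -0.864]]
ft_force: [-0.2, -0.6, 6.9]
grip_width: 0.0111
gripper_force: 40.4
```

```bash
python3 sl.py 14 .0545 0 0
```

```text
t 22.6667 q [-30.064  31.577  91.492 -35.239  42.356 -15.414] pos [ 0.529 -0.286  0.087] F [-0.161 -0.617  6.89 ] 0.011144102824623608
turn tool deg [ 0.257  0.189 -0.093] shift cm (in goal axes) [-0.068 -0.123  0.06 ]
```

>>> {"name": "jog_arm", "arguments": {"plan": "0 0 0 0.1 -0.05 0.1 250;0 0 0 0.1 -0.05 0 250;0 0 0 0 0 0 250"}}

```text
time_s: 22.92
position: [0.5289, -0.2858, 0.0873]
tool_rot: [[-0.13, 0.988, 0.084], [0.853, 0.155, -0.499], [-0.506, 0.007, -0.863]]
ft_force: [-0.8, 0.2, 15.4]
grip_width: 0.0111
gripper_force: 41.5
```

```bash
python3 sl.py 14 .0545 0 0
```

```text
t 22.9167 q [-30.027  31.536  91.71  -35.572  42.031 -15.041] pos [ 0.529 -0.286  0.087] F [-0.82   0.186 15.437] 0.011133368969231922
turn tool deg [ 0.411  0.378 -0.118] shift cm (in goal axes) [-0.1   -0.114  0.067]
```

>>> {"name": "jog_arm", "arguments": {"plan": "0 0 0 -0.1 -0.05 -0.05 250;0 0 0 0 0 0 250;0 0 0 0 0 0 220;0 0 0 0 0 0 190;0 0 0 0 0 0 165;0 0 0 0 0 0 155;0 0 0 0 0 0 155"}}

```text
time_s: 23.5
position: [0.5261, -0.2851, 0.0844]
tool_rot: [[-0.132, 0.988, 0.077], [0.856, 0.153, -0.494], [-0.5, 0.001, -0.866]]
ft_force: [0.0, 0.5, -0.1]
grip_width: 0.0336
gripper_force: 0.0
```

>>> {"name": "jog_arm", "arguments": {"plan": "0 0 0 0 0 -0.5 155;0 0 0 0 0 -1 155;0 0 0 0 0 -2 155;0 0 0 0 0 -4 155;0 0 0 0 0 -4 155;0 0 0 0 0 -4 155;0 0 0 -1 0 -2 155;0 0 0 0 0 0 155;0 0 0 0 0 0 155"}}

```text
time_s: 24.25
position: [0.5141, -0.2067, 0.2429]
tool_rot: [[-0.131, 0.988, 0.081], [0.855, 0.154, -0.495], [-0.501, 0.005, -0.865]]
ft_force: [-0.2, -0.2, -0.3]
grip_width: 0.0332
gripper_force: 0.0
```

```bash
python3 chk.py w9; python3 - <<'E'
from h import *
im=imaging.get_image("top")
for q in("servo","flux_bottle"):
    for o in models.outline_of("top",q)[:2]: print(q,o["confidence"],np.round(o["bbox"],1),np.median(pts(im,o["region"])[0],0).round(3))
a=cv2.cvtColor(im["pixels"],cv2.COLOR_RGB2BGR)[150:250,120:280]; w=cv2.imread("pics/w9.png")
cv2.imwrite("pics/v9.png",np.hstack([cv2.resize(w,(400,300)),np.vstack([cv2.resize(a,(400,250)),np.zeros((50,400,3),np.uint8)])]))
E
```

```text
22 1643 top w 0.07984094299487277 u range [-0.0352  0.0336] Y [-0.0099  0.01  ]
   u -0.03 w 0.07967735677379001 Ymid 4.3330906673707745e-06
   u -0.015 w 0.07986966253126224 Ymid 0.00031581694290306554
   u 0 w 0.07984123314789554 Ymid -0.00026897698874655315
   u 0.015 w 0.08003677916257544 Ymid -0.00014016250955548037
   u 0.03 w 0.079683437325658 Ymid 2.055338040204361e-05
14 1056 top w 0.07971938136350086 u range [-0.0351  0.0337] Y [-0.0064  0.0058]
   u -0.03 w 0.07955332884223065 Ymid -0.0003016443057433037
   u -0.015 w 0.07976097944403783 Ymid -0.00032957997254389653
   u 0 w 0.07999670004478106 Ymid -0.00036141645602226534
   u 0.015 w 0.07990249421328288 Ymid -0.0003731101725000692
   u 0.03 w 0.07960807587300663 Ymid 0.00011756388211139586
servo 0.62 [160.2 223.9  14.2   7.4] [0.366 0.286 0.043]
flux_bottle 0.42 [161.8 221.7  13.2   8.4] [0.366 0.286 0.045]
flux_bottle 0.32 [343.8 162.6  32.6  19.3] [ 0.578 -0.277  0.071]
```

View pics/v9.png

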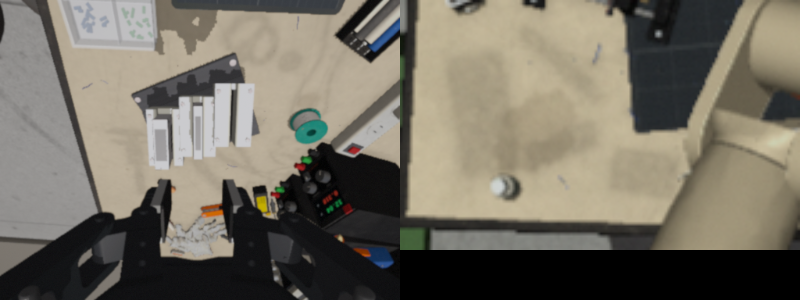

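Both modules are home: tops about 80 mm above the floors, ends at -35 mm against the stops, seen at (160,145) and (197,130). The bottle is where it was, and the servo is only hidden behind the arm, which never went near it. Handing in.

```bash
python3 -c "
from rig import job; print(job.close_job())"
```

```text
the job is handed in; nothing more can be done
None
```

Both modules are seated in their matching slots (slim in 14 mm, thick in 22 mm), down on the floor, against the stop and released. The bottle is undisturbed; the servo was hidden behind the arm in the last picture, so I couldn't confirm its position, but the arm never went near it. The job is handed in at about 24 s.

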